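# Set the transport spacer and close the stage lock

### The arm

A 6-joint arm with a two-finger parallel gripper is mounted at the origin on the work surface. World frame = base frame: x ahead of the robot, y to its left, z up, the work surface at z = 0. Lengths are in m, angles in rad, forces in N, time in s.
With the tool pointing down it reaches from about 0.35 to 0.925 m from the base axis. Payload 6.4 kg.
Tool frame: the origin (TCP) lies between the finger pads, 19 mm behind the fingertips; this is the grasp point; z points along the fingers, y is the line along which they close (so a half turn about z gives the same grasp; the last joint's range is limited). The gripper opens to 94 mm and grips with 3 to 60 N. Pads are 16 mm wide; open, the fingers measure 119 mm over their backs; the gripper's body (75 mm by 177 mm) begins 78 mm behind the grasp point.
Start: joints at [-1.367, 0.245, 1.558, -0, 1.339, -0.174], TCP at [0.24, -0.604, 0.224] pointing down, gripper open.
Joint ranges: [-3.13, 3.13], [-1.02, 2.26], [0.13, 2.54], [-0.95, 4.09], [0.21, 2.88], [-2.74, 2.74]. Speed limits (rad/s): [2.57, 2.57, 3.14, 3.14, 3.14, 3.14].

### API

Orientations are given as a unit quaternion [x, y, z, w].
In Python, from workcell import robot, cams, workorder, look_for gives the robot as it stands.
- The arm moves only by the tool send_rows, never from a script. Its argument "increments" is one flat list of numbers, 7 for each row, row after row: the shift along the tool's x, y, z as a fraction of full scale, then the turn, a rotation vector about the tool's x, y, z as a fraction of full scale, then the opening, from -1 (shut) to 1 (fully open). In form: [x, y, z, wx, wy, wz, claw, x, y, z, wx, wy, wz, claw, ...]. A call has exactly 10 rows; each row shifts and turns the commanded pose from where the row before left it, along the tool's axes as they then stand; what a row does not reach is not made up. Full scale, the value 1, is 0.025 m for a shift and pi rad for a turn. A row lasts 1/12 s, in which the tool goes at most 41.7 mm and 7.16 degrees, less where a joint would pass 70% of its speed; a pose out of reach is approached as far as the arm can. A call with a number of a shift or a turn outside -1 to 1 is refused whole. A call with a gripper value outside its range is refused whole. The fingers move at their own pace and stop on an object; "grip_force" is the grip in N (left out, the last holds). Time passes only in rows, so rows that do not move let the fingers close, or fill a call up. It gives the time, the measured TCP pose, the force, the opening and the grip force at its end, in the units of the state.
- robot.get_obs(): the state, without advancing time (a new reading comes with each control period).
- cams.camera(name): name is "side" or "top"; returns the picture (400x640x3 uint8, red, green, blue); there is no depth.
- cams.camera_params(name): a dict with "K" (3x3 intrinsics, pixels), "distortion" ([k1, k2, p1, p2, k3] as OpenCV has them; the pictures are not rectified), "view" (4x4, takes a point from world to camera coordinates). Camera axes: x right, y up, looking along -z (the intrinsics and any distortion apply to the point x, -y, -z); pixel columns grow to the right and rows downward; lengths in m; the calibration is good to about 2 mm. A picture is of the moment at which its call begins. camera_params takes no time and is no camera call.
- workorder.job_done(): hands the job in; it is judged then, once.
Trained networks look in the newest picture that a camera, given by its name, has taken for a name from the list of things; names that differ only in an ending like _2 or _b are one class to them, and where a whole thing is asked for, a point or a joint stands for the part that bears it (a point fixed in the world has none). Each returns a list of dicts, best first, with "conf" (0 to 1); they miss things now and then, are a little off and sometimes report something else, mostly with a low value. They report only what shows in the picture. A call takes as long as a camera call. They do not tell look-alikes from the thing itself.
- look_for(camera, query): "location" ([x, y, z] in m, in world coordinates, good to about 4 mm: the middle of the surface that is visible of it).
The state is a dict: "clock": time; "joint_positions": joint angles; "joint_vel": joint speeds; "effort": joint torques, N m; "tcp_pos": TCP position; "tcp_rot": TCP orientation; "contact_force": force on the tool from outside, world axes, zero at the start; "torque": the same for the moment, N m; "width": finger opening in m; "grasp_force": force on a finger pad.
Only numpy, scipy, OpenCV 4.12 (cv2) and the standard library are available. Lean on these libraries where they do the work, as an engineer would, in place of code of your own. Each camera call takes 0.05 s, during which the arm holds its last target. There are 200 camera calls.

### The job

Make the microscope stage safe for transport. From the four look-alike aluminium sleeves pick the one that just fits under the lock's tongue (the 40 mm tall one), stand it upright in the middle of the round steel pad with its whole foot on the pad, and let go of it; then slide the lock's black grip fully home to its end stop, so that the tongue covers the sleeve, which stays standing there. Leave the other sleeves, the objective and the dust cap where they are.

Things in the scene. Friction and masses are not known exactly. Their poses are not given: they have to be found in the camera images.
- sleeve40: Bare aluminium spacer sleeve: plain upright tube, open at both ends, outer diameter 30 mm, bore 18 mm, 40 mm tall, about 44 g. The one that fits under the lock tongue. Origin at the centre of its underside, z up its axis. Stands on the bench left (+y) of the stage, in one of six places about 115 mm apart shared with the other sleeves, objective and dust cap.
- sleeve24: Bare aluminium spacer sleeve: plain upright tube, open at both ends, outer diameter 30 mm, bore 18 mm, 24 mm tall, about 26 g. Too short; leave it alone. Origin at the centre of its underside, z up its axis. Stands on the bench left (+y) of the stage, in one of six places about 115 mm apart shared with the other sleeves, objective and dust cap.
- sleeve32: Bare aluminium spacer sleeve: plain upright tube, open at both ends, outer diameter 30 mm, bore 18 mm, 32 mm tall, about 35 g. Too short; leave it alone. Origin at the centre of its underside, z up its axis. Stands on the bench left (+y) of the stage, in one of six places about 115 mm apart shared with the other sleeves, objective and dust cap.
- sleeve48: Bare aluminium spacer sleeve: plain upright tube, open at both ends, outer diameter 30 mm, bore 18 mm, 48 mm tall, about 53 g. Too tall to pass under the tongue; leave it alone. Origin at the centre of its underside, z up its axis. Stands on the bench left (+y) of the stage, in one of six places about 115 mm apart shared with the other sleeves, objective and dust cap.
- objective: Dark steel microscope objective standing upright, 32 mm diameter, 44 mm tall, with a stepped, tapered top, about 110 g; a bystander among the sleeves. Origin at the centre of its underside.
- dust_cap: Black plastic disc-shaped dust cap, 42 mm diameter, 14 mm tall; a bystander among the sleeves. Origin at the centre of its underside.
- stage: Black base plate fixed on the bench, 150 mm (its x) by 220 mm (its y) by 20 mm high, turned up to 0.3 rad. Origin at the centre of its underside. Carries the round steel pad near its +y end and the transport lock, which slides along its y. The lock's aluminium end stop, 12 mm high above the plate, 40 mm (x) by 8 mm (y), is centred 29 mm to the -y side of the pad's centre.
- pad (a point): Centre of the upper face of the round steel pad on the stage base: 44 mm diameter, 3 mm thick, face flat and 23 mm above the bench, no rim or hole. Axes are those of the stage base; the lock slides along y, +y being towards the pad.
- lock (a joint): Travel of the transport lock in m: 0 is fully open, grows as the lock slides along the stage's +y towards the pad, 0.100 is fully home on the end stop. Starts between 0 and 0.020. It stays where it is left; about 2 N moves it.
- lock_grip (a point): Gripping point (for the TCP) of the lock's black upright grip: on its centre line, 95.5 mm above the bench; moves with the lock, axes as the stage's. The grip is 34 mm (x) by 16 mm (y), from 72.5 to 102.5 mm above the bench, on an aluminium carriage 44 mm (x) by 40 mm (y) whose flat top is at 72.5 mm.
- tongue_tip (a point): Middle of the lower edge of the end of the lock's flat aluminium tongue, 44 mm wide (x), 7 mm thick, underside 65.5 mm above the bench, so 2.5 mm above a 40 mm sleeve on the pad. 77 mm to the +y side of the grip's centre; moves with the lock. Fully open it is 78 mm short of the pad's centre along y, fully home 22 mm past it.
Mind the look-alikes: they are no part of the job. What is shaped like the sleeve40 but red is not meant.

How it is judged:
On the way, in this order (a step that is already met when the one before it is completed fails the run):
1. the 40 mm sleeve stands upright on the pad, released, with the lock still open (horizontal distance between sleeve40 and pad below 0.007 m and z of sleeve40 in the frame of pad between -0.003 and 0.003 m and angle between sleeve40's own z axis and vertical below 0.06 rad and linear speed of sleeve40 below 0.02 m/s and contact force between the fingers and sleeve40 below 0.1 N and value of joint lock below 0.05 m), for 0.2 s.
2. the lock is fully home over the standing sleeve (horizontal distance between sleeve40 and pad below 0.007 m and z of sleeve40 in the frame of pad between -0.003 and 0.003 m and angle between sleeve40's own z axis and vertical below 0.06 rad and value of joint lock above 0.097 m), for 0.2 s.
At the end, for the whole second after the job is handed in: The 40 mm sleeve stands upright (within 0.06 rad) on the steel pad, its centre within 7 mm of the pad's centre, at rest and released, and the lock is within 3 mm of its end stop, released. The other sleeves, the objective and the dust cap are within 30 mm of where they began, still standing (all of step 2 and linear speed of sleeve40 below 0.02 m/s and contact force between the fingers and sleeve40 below 0.1 N and contact force between the fingers and stage below 0.1 N); the robot touches nothing.
It fails at once if sleeve24 moved more than 30 mm or knocked over (distance of sleeve24 from where it was at the start of the episode above 0.03 m or angle between sleeve24's own z axis and vertical above 0.6 rad).
It fails at once if sleeve32 moved more than 30 mm or knocked over (distance of sleeve32 from where it was at the start of the episode above 0.03 m or angle between sleeve32's own z axis and vertical above 0.6 rad).
It fails at once if sleeve48 moved more than 30 mm or knocked over (distance of sleeve48 from where it was at the start of the episode above 0.03 m or angle between sleeve48's own z axis and vertical above 0.6 rad).
It fails at once if objective moved more than 30 mm or knocked over (distance of objective from where it was at the start of the episode above 0.03 m or angle between objective's own z axis and vertical above 0.6 rad).
It fails at once if dust_cap moved more than 30 mm or knocked over (distance of dust_cap from where it was at the start of the episode above 0.03 m or angle between dust_cap's own z axis and vertical above 0.6 rad).
It also fails if it takes over 45 s, if anything falls off the work surface, if the arm or the gripper's body presses on something with over 40 N, if the wrist force passes 120 N, or if a joint passes its speed limit or range.

## Working session

There is one attempt and no reset: what is moved stays moved. The work goes in short steps, Python scripts to look and compute and a tool call to move; the robot and the scene stay as the last step left them, time stands still between calls to the robot, and variables do not carry over. Pictures are saved under pics/ and viewed, at most 10 in all, crops included, and the job is handed in when it is done.

Besides the shell and the picture viewer there is one more tool, called after "Call:" by a JSON object that holds its "fn" and its "kwargs", one argument or row to a line. send_rows: Moves the arm, as the interface text tells. Its arguments: {"type":"object","properties":{"increments":{"type":"array","items":{"type":"number","minimum":-1,"maximum":1}},"grip_force":{"type":"number"}},"required":["increments"]}

```bash
mkdir -p pics; python3 - <<'E'
from workcell import robot,cams,look_for
import cv2,numpy as np
o=robot.get_obs();print({k:np.round(o[k],3) for k in('clock','tcp_pos','tcp_rot','width')})
for c in('top','side'):
    cv2.imwrite(f'pics/{c}0.png',cams.camera(c)[:,:,::-1])
    p=cams.camera_params(c);print(c,p['K'],p['distortion'],np.round(p['view'],3))
    for q in('sleeve40','sleeve24','sleeve32','sleeve48','objective','dust_cap','stage','lock_grip'):
        print(q,[(np.round(d['location'],3).tolist(),round(d['conf'],2)) for d in look_for(c,q)])
E
```

```text
{'clock': np.float64(0.0), 'tcp_pos': array([ 0.24 , -0.604,  0.223]), 'tcp_rot': array([ 0.982,  0.188, -0.   , -0.001]), 'width': np.float64(0.094)}
top [[406.64458695   0.         321.59648281]
 [  0.         406.64458695 195.31421562]
 [  0.           0.           1.        ]] [-0.04772076  0.          0.          0.          0.        ] [[ 0.006 -1.     0.016  0.046]
 [ 0.995  0.008  0.099 -0.52 ]
 [-0.099  0.015  0.995 -1.108]
 [ 0.     0.     0.     1.   ]]
sleeve40 [([0.433, 0.32, 0.048], 0.66), ([0.567, 0.325, 0.04], 0.54), ([0.43, 0.089, 0.022], 0.53)]
sleeve24 [([0.433, 0.32, 0.048], 0.66), ([0.567, 0.325, 0.04], 0.54), ([0.43, 0.089, 0.022], 0.53)]
sleeve32 [([0.433, 0.32, 0.048], 0.66), ([0.567, 0.325, 0.04], 0.54), ([0.43, 0.089, 0.022], 0.53)]
sleeve48 [([0.433, 0.32, 0.048], 0.66), ([0.567, 0.325, 0.04], 0.54), ([0.43, 0.089, 0.022], 0.53)]
objective [([0.506, -0.236, 0.022], 0.74), ([0.451, 0.202, 0.036], 0.59)]
dust_cap [([0.569, 0.094, 0.012], 0.51)]
stage [([0.506, -0.235, 0.025], 0.9)]
lock_grip [([0.505, -0.279, 0.069], 0.56)]
side [[458.15898472   0.         31
[... 514 characters left out ...]
0.629, 0.288, 0.033], 0.74), ([0.591, 0.415, 0.03], 0.74), ([0.563, 0.333, 0.031], 0.6), ([0.434, 0.335, 0.037], 0.58), ([0.435, 0.099, 0.015], 0.56)]
sleeve32 [([0.56, 0.218, 0.029], 0.79), ([0.629, 0.288, 0.033], 0.74), ([0.591, 0.415, 0.03], 0.74), ([0.563, 0.333, 0.031], 0.6), ([0.434, 0.335, 0.037], 0.58), ([0.435, 0.099, 0.015], 0.56)]
sleeve48 [([0.56, 0.218, 0.029], 0.79), ([0.629, 0.288, 0.033], 0.74), ([0.591, 0.415, 0.03], 0.74), ([0.563, 0.333, 0.031], 0.6), ([0.434, 0.335, 0.037], 0.58), ([0.435, 0.099, 0.015], 0.56)]
objective [([0.451, 0.21, 0.026], 0.48)]
dust_cap [([0.568, 0.102, 0.016], 0.71)]
stage [([0.514, -0.226, 0.023], 0.96)]
lock_grip [([0.505, -0.286, 0.073], 0.74)]
```

View pics/top0.png

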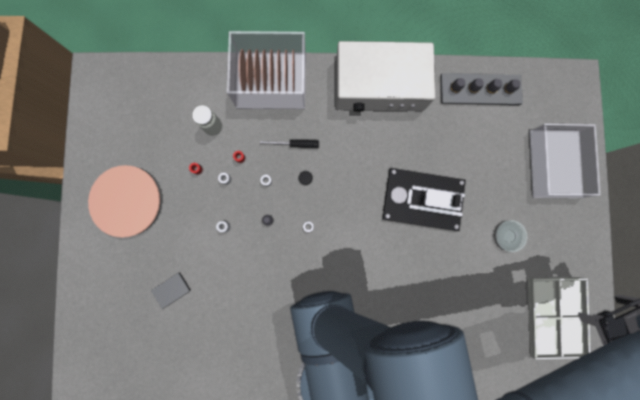

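View pics/side0.png

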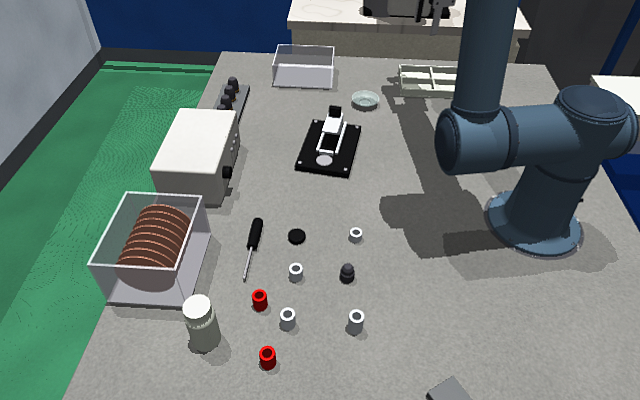

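The side image shows the sleeves at (356,234), (295,271), (287,318) and (356,321), with red decoys beside them. In the top image the stage is at about (425,198) and its pad at (399,195). I'll measure sleeve heights next.

```bash
cat > h.py <<'E'
import numpy as np,cv2
from workcell import robot,cams,look_for
P={c:cams.camera_params(c) for c in('top','side')}
def proj(c,X):
    p=P[c];V=np.array(p['view']);X=np.atleast_2d(np.asarray(X,float))
    q=(X@V[:3,:3].T+V[:3,3])*[1,-1,-1]
    return cv2.projectPoints(q.reshape(-1,1,3),np.zeros(3),np.zeros(3),np.array(p['K']),np.array(p['distortion'],float))[0].reshape(-1,2)
def ray(c,uv,z):
    p=P[c];V=np.array(p['view']);n=cv2.undistortPoints(np.array([[uv]],float),np.array(p['K']),np.array(p['distortion'],float))[0,0]
    d=V[:3,:3].T@np.array([n[0],-n[1],-1]);o=-V[:3,:3].T@V[:3,3]
    return o+d*(z-o[2])/d[2]
E
python3 - <<'E'
from h import *
from scipy.optimize import minimize
ss={c:cv2.imread(f'pics/{c}0.png').astype(float) for c in P}
t=np.linspace(0,2*np.pi,40);ci=np.c_[np.cos(t),np.sin(t)]
def sil(c,x,y,h,S=8):
    pts=np.vstack([np.c_[ci*.015+[x,y],0*t],np.c_[ci*.015+[x,y],0*t+h]])
    return proj(c,pts)
for x,y in((.435,.095),(.56,.21),(.563,.328),(.434,.33)):
    im=ss['side'];u0,v0=(proj('side',[x,y,.018])[0]-24).astype(int)
    g=im[v0:v0+48,u0:u0+48].mean(2)
    def cost(p,h):
        pts=((sil('side',*p,h)-[u0,v0]+.5)*16).astype(np.int32)
        m=np.zeros((48*16,48*16),np.uint8);cv2.fillConvexPoly(m,cv2.convexHull(pts),255)
        k=cv2.resize(cv2.GaussianBlur(m,(0,0),8),(48,48),interpolation=cv2.INTER_AREA)/255.
        q=((proj('side',np.c_[ci*.009+p,0*t+h])-[u0,v0]+.5)*16).astype(np.int32)
        m[:]=0;cv2.fillConvexPoly(m,q,255)
        b=cv2.resize(m,(48,48),interpolation=cv2.INTER_AREA)/255.
        A=np.c_[np.ones(k.size),k.ravel(),b.ravel()]
        w=np.clip(cv2.dilate((k>.02).astype(np.uint8),np.ones((7,7))),0,1).ravel()>0
        s,r,*_=np.linalg.lstsq(A[w],g.ravel()[w],rcond=None)
        return np.mean((A[w]@s-g.ravel()[w])**2)
    for h in(.024,.032,.040,.048):
        best=min((minimize(cost,np.array([x,y])+d,args=(h,),method='Nelder-Mead',options=dict(initial_simplex=np.array([x,y])+d+np.array([[0,0],[.006,0],[0,.006]]),xatol=1e-4)) for d in((0,0),(-.005,-.008),(.003,.006))),key=lambda r:r.fun)
        print(h,np.round(best.x,4),round(best.fun,1))
    print()
a=ss['side'][225:340,275:375].astype(np.uint8);b=ss['top'][165:235,380:470].astype(np.uint8)
cv2.imwrite('pics/c1.png',cv2.resize(a,None,fx=5,fy=5,interpolation=cv2.INTER_CUBIC))
cv2.imwrite('pics/c2.png',cv2.resize(b,None,fx=8,fy=8,interpolation=cv2.INTER_CUBIC))
E
```

```text
0.024 [0.4294 0.1757] 5.0
0.032 [0.4347 0.105 ] 1632.6
0.04 [0.4007 0.1736] 7.5
0.048 [0.3832 0.1074] 7.7

0.024 [0.5092 0.2691] 8.0
0.032 [0.5179 0.1893] 8.8
0.04 [0.5701 0.2966] 6.0
0.048 [0.6287 0.186 ] 9.8

0.024 [0.4999 0.3786] 6.8
0.032 [0.4997 0.3742] 6.6
0.04 [0.5054 0.374 ] 9.4
0.048 [0.5027 0.3304] 8.0

0.024 [0.4028 0.381 ] 8.0
0.032 [0.4544 0.4024] 5.3
0.04 [0.4263 0.3958] 10.8
0.048 [0.4259 0.3987] 11.1
  return _methods._mean(a, axis=axis, dtype=dtype,
  ret = ret.dtype.type(ret / rcount)
```

View pics/c1.png

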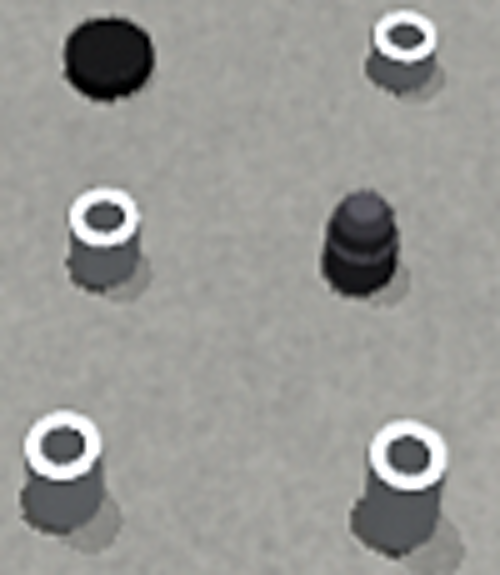

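View pics/c2.png

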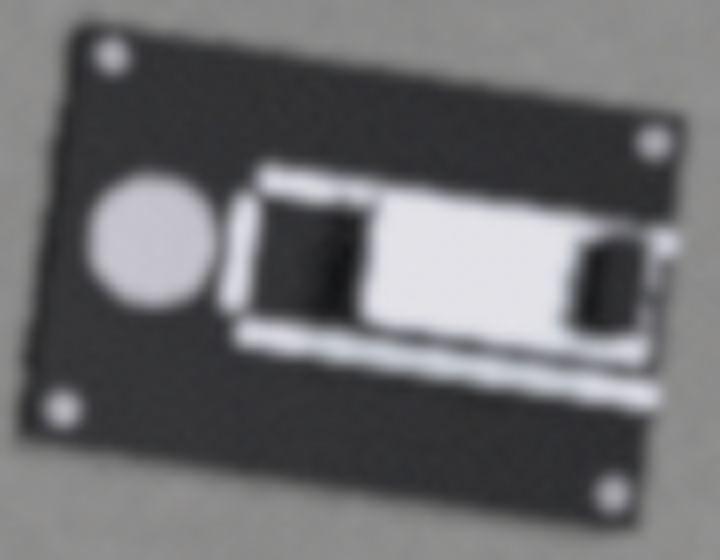

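The crops show, by eye, the shortest sleeve at top right, then mid-left, bottom-left and bottom-right. The pad is at about crop (152,240), and the lock is nearly open. I'll put numbers on the heights and the stage pose.

```bash
python3 - <<'E'
from h import *
from scipy.optimize import least_squares
t=np.linspace(0,2*np.pi,80);ci=np.c_[np.cos(t),np.sin(t)]
top=cv2.imread('pics/top0.png').mean(2)
f=lambda X,Y:((X+.5)/5-.5+275,(Y+.5)/5-.5+225)
for n,c,b in(('A',(404,37),94),('B',(104,216),291),('C',(63,445),533),('D',(408,455),555)):
    out=[]
    for h in(.024,.032,.040,.048):
        p=ray('side',f(*c),h)
        bot=proj('side',np.c_[ci*.015+p[:2],0*t])[:,1].max()
        # top camera ring centroid
        q=proj('top',[[p[0],p[1],h]])[0];u,v=np.round(q).astype(int)
        w=top[v-9:v+10,u-9:u+10];w=np.clip(w-150,0,None);vv,uu=np.mgrid[v-9:v+10,u-9:u+10]
        m=np.array([(w*uu).sum(),(w*vv).sum()])/w.sum();pt=ray('top',m,h)
        out.append((h,p[:2].round(4),pt[:2].round(4),'bot err px',round(bot-f(0,b)[1],2),'ring disagreement mm',np.round((p-pt)[:2]*1e3,1)))
    print(n,*out,sep='\n')
g=lambda X,Y:((X+.5)/8-.5+380,(Y+.5)/8-.5+165)
print('pad',ray('top',g(152,240),.023))
# plate corners on top face z=.02
C=np.array([ray('top',g(*k),.02)[:2] for k in((80,22),(685,118),(635,525),(22,435))])
print('corners',C.round(4),'ctr',C.mean(0));
d=(C[0]+C[3]-C[1]-C[2])/2;print('len',np.linalg.norm(d),'yaw',np.arctan2(-d[0],d[1]))
S=np.array([ray('top',g(*k),.02)[:2] for k in((112,55),(654,142),(612,494),(62,408))])
d=(S[0]+S[3]-S[1]-S[2])/2;print('screws ctr',S.mean(0),'yaw',np.arctan2(-d[0],d[1]))
print('tip',ray('top',g(368,262),.0725),'grip',ray('top',g(612,287),.1025))
E
```

```text
A
(0.024, array([0.4342, 0.089 ]), array([0.4335, 0.0871]), 'bot err px', np.float64(0.18), 'ring disagreement mm', array([0.7, 1.8]))
(0.032, array([0.4347, 0.0959]), array([0.4334, 0.087 ]), 'bot err px', np.float64(2.48), 'ring disagreement mm', array([1.4, 9. ]))
(0.04, array([0.4352, 0.1029]), array([0.4331, 0.0893]), 'bot err px', np.float64(4.8), 'ring disagreement mm', array([ 2.1, 13.6]))
(0.048, array([0.4356, 0.1099]), array([0.4327, 0.0935]), 'bot err px', np.float64(7.15), 'ring disagreement mm', array([ 3. , 16.4]))
B
(0.024, array([0.5629, 0.2015]), array([0.5642, 0.2077]), 'bot err px', np.float64(-2.77), 'ring disagreement mm', array([-1.3, -6.2]))
(0.032, array([0.5621, 0.2074]), array([0.5631, 0.2067]), 'bot err px', np.float64(-0.5), 'ring disagreement mm', array([-1. ,  0.7]))
(0.04, array([0.5613, 0.2132]), array([0.562 , 0.2057]), 'bot err px', np.float64(1.78), 'ring disagreement mm', array([-0.7,  7.5]))
(0.048, array([0.5605, 0.2191]), array([0.5609, 0.2059]), 'bot err px', np.float64(4.09), 'ring disagreement mm', array([-0.4, 13.2]))
C
(0.024, array([0.567
[... 720 characters left out ...]
'bot err px', np.float64(-4.81), 'ring disagreement mm', array([ -1.1, -12.3]))
(0.04, array([0.4313, 0.3177]), array([0.4317, 0.3245]), 'bot err px', np.float64(-2.62), 'ring disagreement mm', array([-0.4, -6.8]))
(0.048, array([0.4318, 0.3225]), array([0.4315, 0.3227]), 'bot err px', np.float64(-0.42), 'ring disagreement mm', array([ 0.3, -0.2]))
pad [ 0.52401035 -0.16632496  0.023     ]
corners [[ 0.6017 -0.1423]
 [ 0.5694 -0.3586]
 [ 0.4251 -0.3366]
 [ 0.4555 -0.1204]] ctr [ 0.51292574 -0.23947699]
len 0.218454222857871 yaw -0.1439377612326791
screws ctr [ 0.51290867 -0.24096817] yaw -0.14947060930355383
tip [ 0.51204933 -0.22913448  0.0725    ] grip [ 0.50152904 -0.30160571  0.1025    ]
```

Sleeve C, at (0.566, 0.3235), is the 40 mm one: both cameras agree at h=40 and the foot error is 0.2 px. The pad is at (0.524, -0.166) and the stage yaw is about -0.147. I'll turn the tool so the fingers close along the stage's x, then transit.

Call:
{"fn": "send_rows", "kwargs": {
  "increments": [0,0,0,0,0,-0.0333,0.1,0,0,0,0,0,-0.0333,0.1,0,0,0,0,0,-0.0333,0.1,0,0,0,0,0,-0.0333,0.1,0,0,0,0,0,-0.0333,0.1,0,0,0,0,0,-0.0333,0.1,0,0,0,0,0,-0.0333,0.1,0,0,0,0,0,-0.0333,0.1,0,0,0,0,0,-0.0333,0.1,0,0,0,0,0,-0.0333,0.1],
  "grip_force": 15
}}

```text
clock: 1.73
tcp_pos: [0.2398, -0.6042, 0.2243]
tcp_rot: [0.755, 0.655, 0.0, -0.0]
contact_force: [-0.3, -0.3, 0.5]
width: 0.0517
grasp_force: 0.0
```

Call:
{"fn": "send_rows", "kwargs": {
  "increments": [0.96,0.19,0,0,0,0,0.1,0.96,0.19,0,0,0,0,0.1,0.96,0.19,0,0,0,0,0.1,0.96,0.19,0,0,0,0,0.1,0.96,0.19,0,0,0,0,0.1,0.96,0.19,0,0,0,0,0.1,0.96,0.19,0,0,0,0,0.1,0.96,0.19,0,0,0,0,0.1,0.96,0.19,0,0,0,0,0.1,0.96,0.19,0,0,0,0,0.1]
}}

```text
clock: 2.57
tcp_pos: [0.3222, -0.3726, 0.2244]
tcp_rot: [0.757, 0.653, -0.0, 0.0]
contact_force: [-1.1, 0.6, 1.0]
width: 0.0516
grasp_force: 0.0
```

Call:
{"fn": "send_rows", "kwargs": {
  "increments": [0.96,0.19,0,0,0,0,0.1,0.96,0.19,0,0,0,0,0.1,0.96,0.19,0,0,0,0,0.1,0.96,0.19,0,0,0,0,0.1,0.96,0.19,0,0,0,0,0.1,0.96,0.19,0,0,0,0,0.1,0.96,0.19,0,0,0,0,0.1,0.96,0.19,0,0,0,0,0.1,0.96,0.19,0,0,0,0,0.1,0.96,0.19,0,0,0,0,0.1]
}}

```text
clock: 3.4
tcp_pos: [0.4043, -0.1421, 0.2245]
tcp_rot: [0.757, 0.653, 0.0, 0.0]
contact_force: [-0.1, -0.7, -0.3]
width: 0.0517
grasp_force: 0.0
```

Call:
{"fn": "send_rows", "kwargs": {
  "increments": [0.96,0.19,0,0,0,0,0.1,0.96,0.19,0,0,0,0,0.1,0.96,0.19,0,0,0,0,0.1,0.96,0.19,0,0,0,0,0.1,0.96,0.19,0,0,0,0,0.1,0.96,0.19,0,0,0,0,0.1,0.96,0.19,0,0,0,0,0.1,0.96,0.19,0,0,0,0,0.1,0.96,0.19,0,0,0,0,0.1,0.96,0.19,0,0,0,0,0.1]
}}

```text
clock: 4.23
tcp_pos: [0.4864, 0.0885, 0.2245]
tcp_rot: [0.757, 0.653, 0.0, 0.0]
contact_force: [0.9, 0.3, 0.2]
width: 0.052
grasp_force: 0.0
```

Call:
{"fn": "send_rows", "kwargs": {
  "increments": [0.96,0.19,0,0,0,0,0.1,0.96,0.19,0,0,0,0,0.1,0.96,0.19,0,0,0,0,0.1,0.96,0.19,0,0,0,0,0.1,0.96,0.19,0,0,0,0,0.1,0.96,0.19,0,0,0,0,0.1,0.96,0.19,0,0,0,0,0.1,0.96,0.19,0,0,0,0,0.1,0,0,0,0,0,0,0.1,0,0,0,0,0,0,0.1]
}}

```text
clock: 5.07
tcp_pos: [0.5517, 0.2722, 0.224]
tcp_rot: [0.757, 0.654, -0.0, 0.0]
contact_force: [-0.0, -0.0, -0.3]
width: 0.0519
grasp_force: 0.0
```

```bash
cat >> h.py <<'E'
from scipy.spatial.transform import Rotation as R
def go(x,y,z):
    o=robot.get_obs();r=R.from_quat(o['tcp_rot']);d=r.inv().apply(np.array([x,y,z])-o['tcp_pos'])
    X=r.as_matrix()
    print('t',round(float(o['clock']),2),'tcp',np.round(o['tcp_pos'],4),'yawx',round(np.arctan2(X[1,0],X[0,0]),4),'zaxis',X[:,2].round(4),'w',round(float(o['width']),4),'need full-scale',(d/.025).round(3))
E
python3 - <<'E'
from h import *
go(.566,.3235,.025)
E
```

```text
t 5.07 tcp [0.5517 0.2722 0.224 ] yawx 1.4256 zaxis [-4.e-04 -4.e-04 -1.e+00] w 0.0519 need full-scale [2.115 0.272 7.959]
```

Call:
{"fn": "send_rows", "kwargs": {
  "increments": [0.7,0.09,0.3,0,0,0,0.1,0.7,0.09,0.3,0,0,0,0.1,0.715,0.092,0.3,0,0,0,0.1,0,0,0.9,0,0,0,0.1,0,0,0.9,0,0,0,0.1,0,0,0.9,0,0,0,0.1,0,0,0.9,0,0,0,0.1,0,0,0,0,0,0,0.1,0,0,0,0,0,0,0.1,0,0,0,0,0,0,0.1]
}}

```text
clock: 5.9
tcp_pos: [0.5671, 0.3226, 0.1134]
tcp_rot: [0.757, 0.653, 0.001, 0.0]
contact_force: [0.2, 0.6, 0.6]
width: 0.0514
grasp_force: 0.0
```

```bash
python3 - <<'E'
from h import *
go(.566,.3235,.025)
im=cams.camera('side')[200:360,220:420,::-1];cv2.imwrite('pics/s2.png',cv2.resize(im,None,fx=3.5,fy=3.5,interpolation=cv2.INTER_CUBIC))
E
```

```text
t 5.9 tcp [0.5671 0.3226 0.1134] yawx 1.4233 zaxis [ 2.e-03  6.e-04 -1.e+00] w 0.0514 need full-scale [ 0.026 -0.055  3.537]
```

View pics/s2.png

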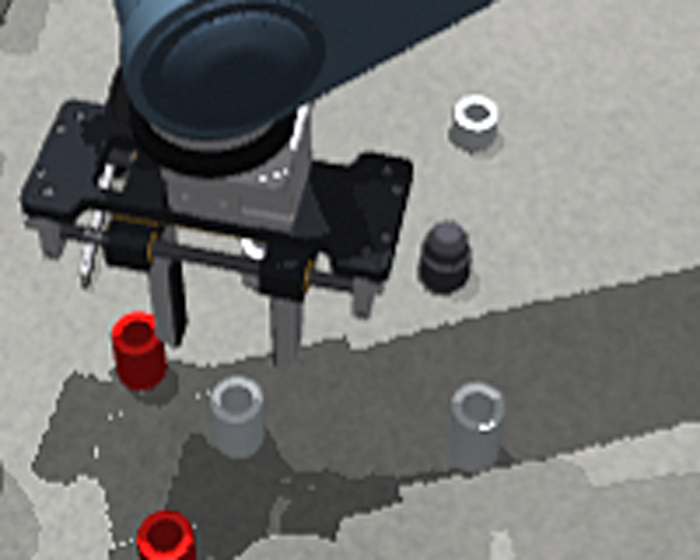

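The view shows the fingers at crop (170,340) and (287,360), straddling the 40 mm sleeve at (237,415), with the red decoy at (138,350) clear. I'll descend and grip.

Call:
{"fn": "send_rows", "kwargs": {
  "increments": [0,0,0.71,0,0,0,0.1,0,-0.02,0.71,0,0,0,0.1,0.01,-0.02,0.71,0,0,0,0.1,0,0,0.71,0,0,0,0.1,0,0,0.69,0,0,0,0.1,0,0,0,0,0,0,0.1,0,0,0,0,0,0,0.1,0,0,0,0,0,0,-0.6,0,0,0,0,0,0,-0.6,0,0,0,0,0,0,-0.6],
  "grip_force": 15
}}

```text
clock: 6.78
tcp_pos: [0.5664, 0.3237, 0.0254]
tcp_rot: [0.757, 0.653, 0.001, 0.001]
contact_force: [0.3, -0.1, 0.1]
width: 0.0349
grasp_force: 0.0
```

Call:
{"fn": "send_rows", "kwargs": {
  "increments": [0,0,0,0,0,0,-0.6,0,0,0,0,0,0,-0.6,0,0,0,0,0,0,-0.6,0,0,0,0,0,0,-0.6,0,0,0,0,0,0,-0.6,0,0,0,0,0,0,-0.6,0,0,-0.1,0,0,0,-0.6,0,0,-0.4,0,0,0,-0.6,0,0,-0.8,0,0,0,-0.6,0,0,-0.8,0,0,0,-0.6]
}}

```text
clock: 7.62
tcp_pos: [0.5642, 0.323, 0.0758]
tcp_rot: [0.757, 0.653, -0.001, -0.0]
contact_force: [0.8, 0.1, 0.2]
width: 0.0303
grasp_force: 15.0
```

```bash
python3 - <<'E'
from h import *
go(.524,-.166,.148)
E
```

```text
t 7.62 tcp [0.5642 0.323  0.0758] yawx 1.424 zaxis [-2.6e-03 -9.0e-04 -1.0e+00] w 0.0303 need full-scale [-19.587   1.262  -2.866]
```

Call:
{"fn": "send_rows", "kwargs": {
  "increments": [0,0,-0.8,0,0,0,-0.6,0,0,-0.8,0,0,0,-0.6,-0.4,0.06,-0.8,0,0,0,-0.6,-0.8,0.06,-0.8,0,0,0,-0.6,-0.9,0.06,0,0,0,0,-0.6,-0.9,0.06,0,0,0,0,-0.6,-0.9,0.06,0,0,0,0,-0.6,-0.9,0.06,0,0,0,0,-0.6,-0.9,0.06,0,0,0,0,-0.6,-0.9,0.06,0,0,0,0,-0.6]
}}

```text
clock: 8.45
tcp_pos: [0.5526, 0.1573, 0.1563]
tcp_rot: [0.757, 0.653, -0.0, 0.0]
contact_force: [1.6, -0.5, -0.5]
width: 0.0303
grasp_force: 15.0
```

Call:
{"fn": "send_rows", "kwargs": {
  "increments": [-0.9,0.06,0,0,0,0,-0.6,-0.9,0.06,0,0,0,0,-0.6,-0.9,0.06,0,0,0,0,-0.6,-0.9,0.06,0,0,0,0,-0.6,-0.9,0.06,0,0,0,0,-0.6,-0.9,0.06,0,0,0,0,-0.6,-0.9,0.06,0,0,0,0,-0.6,-0.9,0.06,0,0,0,0,-0.6,-0.9,0.06,0,0,0,0,-0.6,-0.9,0.06,0,0,0,0,-0.6]
}}

```text
clock: 9.28
tcp_pos: [0.5345, -0.0674, 0.1563]
tcp_rot: [0.757, 0.653, 0.0, 0.0]
contact_force: [-0.6, 0.7, -1.1]
width: 0.0305
grasp_force: 15.0
```

Call:
{"fn": "send_rows", "kwargs": {
  "increments": [-0.9,0.06,0,0,0,0,-0.6,-0.9,0.06,0,0,0,0,-0.6,-0.9,0.06,0,0,0,0,-0.6,-0.4,0.05,0,0,0,0,-0.6,0,0,0,0,0,0,-0.6,0,0,0,0,0,0,-0.6,0,0,0,0,0,0,-0.6,0,0,0,0,0,0,-0.6,0,0,0,0,0,0,-0.6,0,0,0,0,0,0,-0.6]
}}

```text
clock: 10.12
tcp_pos: [0.5293, -0.1432, 0.156]
tcp_rot: [0.757, 0.654, 0.0, -0.0]
contact_force: [0.1, 0.3, -0.8]
width: 0.0308
grasp_force: 15.0
```

```bash
python3 - <<'E'
from h import *
im=cams.camera('side');cv2.imwrite('pics/s3.png',cv2.resize(im[60:200,250:410,::-1],None,fx=4,fy=4,interpolation=cv2.INTER_CUBIC))
go(.524,-.166,.049)
E
```

```text
t 10.17 tcp [ 0.5293 -0.1433  0.156 ] yawx 1.4249 zaxis [-1.e-04  1.e-04 -1.e+00] w 0.0307 need full-scale [-0.929 -0.079  4.279]
```

View pics/s3.png

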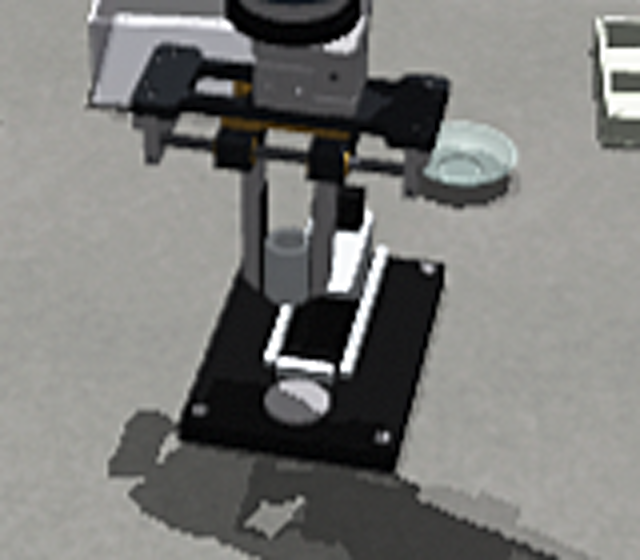

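The sleeve is held upright at crop (288,265), with the pad visible at (297,401). I'll cross-check the pad from the side camera.

```bash
python3 - <<'E'
from h import *
g=lambda X,Y:((X+.5)/4-.5+250,(Y+.5)/4-.5+60)
print('pad side',ray('side',g(297,401),.023))
print('sleeve ring',ray('side',g(289,237),.1706))
for c,b,z in(('side',(300,145,350,175),.023),('top',(388,183,408,207),.023)):
    u0,v0,u1,v1=b;im=cv2.imread(f'pics/{c}0.png').mean(2)[v0:v1,u0:u1]
    t=np.linspace(0,2*np.pi,60);a=(0.524,-.166)
    best=None
    # edge fit: maximise inside-outside contrast
    f=cv2.imread(f'pics/{c}0.png').mean(2).astype(np.float32)
    from scipy.optimize import minimize
    def s(p,r):
        q=proj(c,np.c_[p[0]+r*np.cos(t),p[1]+r*np.sin(t),0*t+z]).astype(np.float32)
        return cv2.remap(f,q[:,:1],q[:,1:],cv2.INTER_LINEAR).ravel()
    def cost(p): return -np.mean(np.clip(s(p,.019)-s(p,.0255),-150,60))+np.std(s(p,.022))*.3
    r=minimize(cost,a,method='Nelder-Mead',options=dict(initial_simplex=[[.524,-.166],[.53,-.166],[.524,-.16]],xatol=1e-4))
    print(c,r.x,r.fun)
E
```

```text
pad side [ 0.52307079 -0.16539718  0.023     ]
sleeve ring [ 0.52985596 -0.14718972  0.1706    ]
side [ 0.52348964 -0.16639063] -56.73344421386719
top [ 0.52382983 -0.16653958] -56.55390930175781
```

Call:
{"fn": "send_rows", "kwargs": {
  "increments": [-0.4,-0.04,0,0,0,0,-0.6,-0.4,-0.04,0,0,0,0,-0.6,-0.13,-0.01,0.4,0,0,0,-0.6,0,0,0.7,0,0,0,-0.6,0,0,0.7,0,0,0,-0.6,0,0,0.7,0,0,0,-0.6,0,0,0.7,0,0,0,-0.6,0,0,0.6,0,0,0,-0.6,0,0,0.3,0,0,0,-0.6,0,0,0,0,0,0,-0.6]
}}

```text
clock: 11.0
tcp_pos: [0.5219, -0.1663, 0.051]
tcp_rot: [0.757, 0.653, -0.001, -0.002]
contact_force: [-0.3, -0.1, -0.4]
width: 0.0305
grasp_force: 15.0
```

Call:
{"fn": "send_rows", "kwargs": {
  "increments": [0,0,0,0,0,0,-0.6,0,0,0,0,0,0,-0.6,0,0,0,0,0,0,-0.6,0,0,0,0,0,0,-0.6,0,0,0,0,0,0,-0.6,0,0,0,0,0,0,-0.6,0,0,0,0,0,0,-0.6,0,0,0,0,0,0,-0.6,0,0,0,0,0,0,-0.6,0,0,0,0,0,0,-0.6]
}}

```text
clock: 11.83
tcp_pos: [0.5237, -0.1666, 0.0535]
tcp_rot: [0.757, 0.653, 0.0, -0.0]
contact_force: [-0.5, -0.3, -0.8]
width: 0.0304
grasp_force: 15.0
```

```bash
python3 - <<'E'
from h import *
go(.5237,-.166,.0485)
im=cams.camera('side');cv2.imwrite('pics/s4.png',cv2.resize(im[100:180,280:360,::-1],None,fx=7,fy=7,interpolation=cv2.INTER_CUBIC))
E
```

```text
t 11.83 tcp [ 0.5237 -0.1666  0.0535] yawx 1.424 zaxis [-0.  0. -1.] w 0.0304 need full-scale [ 0.024 -0.002  0.201]
```

View pics/s4.png

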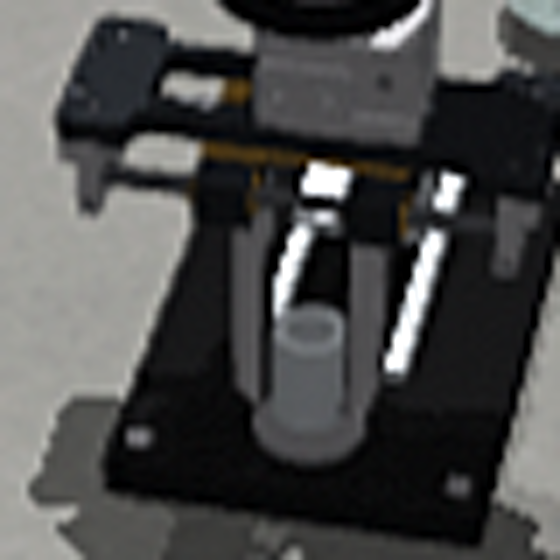

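The sleeve hangs just above the pad, ring centre at crop (310,325) and pad front edge at about y=465. I'll check whether it sits a few mm off along y before lowering.

```bash
python3 - <<'E'
from h import *
g=lambda X,Y:((X+.5)/7-.5+280,(Y+.5)/7-.5+100)
print(ray('side',g(310,327),.0535-.0254+.04))
t=np.linspace(0,6.28,60);inv=lambda q:((q-[280,100]+.5)*7-.5)
E=lambda r,y,z:inv(proj('side',np.c_[.5237+r*np.cos(t),y+r*np.sin(t),0*t+z]))
for n,a in(('pad',(.022,-.1665,.023)),('bottom',(.015,-.1665,.0281)),('ring',(.015,-.1665,.0681)),('bore',(.009,-.1665,.0681))):
    e=E(*a);print(n,e.min(0).round(),e.max(0).round())
b=cv2.imread('pics/s4.png').mean(2);print(b[290:480:7,310].round())
E
```

```text
[ 0.52416169 -0.167983    0.0681    ]
pad [252. 384.] [365. 457.]
bottom [270. 386.] [347. 435.]
ring [272. 305.] [350. 354.]
bore [287. 315.] [335. 344.]
[  9.   0.  61. 103. 101.  92.  89.  95. 114. 109.  90.  92.  94.  94.
  94.  92.  93.  92.  93.  95.  85.  75.  76.  78.  67.  31.   5.   8.]
```

It reads about 1.5 mm to the -y side, so I'll nudge +1.5 mm along tool x, lower and release.

Call:
{"fn": "send_rows", "kwargs": {
  "increments": [0.06,0,0.05,0,0,0,-0.6,0,0,0.07,0,0,0,-0.6,0,0,0.07,0,0,0,-0.6,0,0,0.005,0,0,0,-0.6,0,0,0,0,0,0,-0.6,0,0,0,0,0,0,-0.6,0,0,0,0,0,0,-0.6,0,0,0,0,0,0,-0.6,0,0,0,0,0,0,-0.6,0,0,0,0,0,0,-0.6]
}}

```text
clock: 12.72
tcp_pos: [0.5239, -0.1652, 0.0487]
tcp_rot: [0.757, 0.653, 0.0, 0.0]
contact_force: [0.6, -0.7, -0.6]
width: 0.0308
grasp_force: 15.0
```

Call:
{"fn": "send_rows", "kwargs": {
  "increments": [0,0,0.015,0,0,0,-0.6,0,0,0,0,0,0,-0.6,0,0,0,0,0,0,-0.3,0,0,0,0,0,0,-0.2,0,0,0,0,0,0,0,0,0,0,0,0,0,0.2,0,0,0,0,0,0,0.2,0,0,0,0,0,0,0.2,0,0,0,0,0,0,0.2,0,0,0,0,0,0,0.2]
}}

```text
clock: 13.55
tcp_pos: [0.5239, -0.1651, 0.0483]
tcp_rot: [0.757, 0.653, -0.0, -0.0]
contact_force: [0.1, -0.1, 0.2]
width: 0.0562
grasp_force: 0.0
```

Call:
{"fn": "send_rows", "kwargs": {
  "increments": [0,0,-0.2,0,0,0,0.2,0,0,-0.5,0,0,0,0.2,0,0,-0.8,0,0,0,0.2,0,0,-0.8,0,0,0,0.2,0,0,-0.8,0,0,0,0.2,0,0,-0.8,0,0,0,0.2,0,0,-0.8,0,0,0,0.2,0,0,-0.8,0,0,0,0.2,0,0,0,0,0,0,0.2,0,0,0,0,0,0,0.2]
}}

```text
clock: 14.38
tcp_pos: [0.5246, -0.1655, 0.1875]
tcp_rot: [0.757, 0.653, 0.001, 0.002]
contact_force: [0.9, 0.3, -0.6]
width: 0.0566
grasp_force: 0.0
```

```bash
python3 - <<'E'
from h import *
go(.5237,-.166,.18)
im=cams.camera('side');cv2.imwrite('pics/s5.png',cv2.resize(im[100:180,280:360,::-1],None,fx=7,fy=7,interpolation=cv2.INTER_CUBIC))
t=np.linspace(0,6.28,60);inv=lambda q:((q-[280,100]+.5)*7-.5)
E=lambda r,y,z:inv(proj('side',np.c_[.5237+r*np.cos(t),y+r*np.sin(t),0*t+z]))
for n,a in(('pad',(.022,-.1665,.023)),('bottom',(.015,-.1665,.023)),('ring',(.015,-.1665,.063)),('bore',(.009,-.1665,.063))):
    e=E(*a);print(n,e.min(0).round(),e.max(0).round())
for c in P:
  cams.camera(c)
  for q in('lock_grip','sleeve40'): print(c,q,[(np.round(d['location'],4).tolist(),round(d['conf'],2)) for d in look_for(c,q)])
E
```

```text
t 14.38 tcp [ 0.5246 -0.1655  0.1875] yawx 1.424 zaxis [ 0.0031 -0.0017 -1.    ] w 0.0566 need full-scale [-0.024 -0.035  0.3  ]
pad [252. 384.] [365. 457.]
bottom [270. 396.] [347. 445.]
ring [271. 315.] [350. 365.]
bore [287. 325.] [334. 355.]
top lock_grip []
top sleeve40 [([0.5391, -0.1506, 0.0222], 0.59), ([0.5589, 0.2041, 0.0312], 0.48), ([0.4286, 0.0865, 0.0242], 0.37)]
side lock_grip [([0.5083, -0.2801, 0.0724], 0.59)]
side sleeve40 [([0.6299, 0.2883, 0.0299], 0.83), ([0.4307, 0.3333, 0.0369], 0.82), ([0.5921, 0.4128, 0.031], 0.78), ([0.4375, 0.0975, 0.0164], 0.74), ([0.5247, -0.1576, 0.0544], 0.6), ([0.5583, 0.217, 0.026], 0.47)]
```

View pics/s5.png

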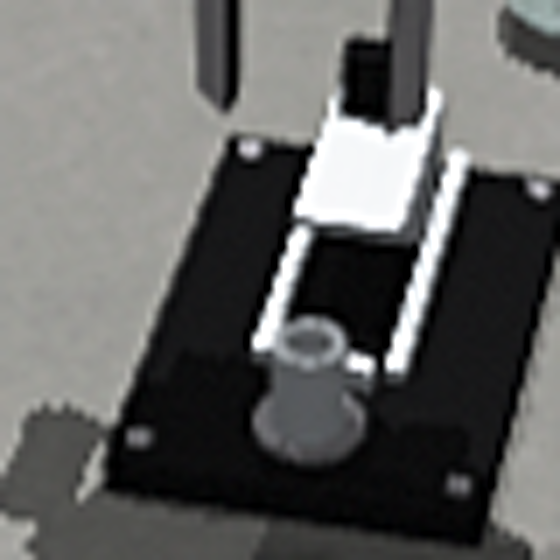

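The sleeve stands on the pad; its ring, at crop (272–350, 316–367), matches the centred prediction within about 1 mm, and the lock is still open. Next I'll go to the lock grip at about (0.503, -0.306).

Call:
{"fn": "send_rows", "kwargs": {
  "increments": [-0.8,0,0,0,0,0,0.2,-0.8,0,0,0,0,0,0.2,-0.8,0,0,0,0,0,0.2,-0.8,0,0,0,0,0,0.2,-0.8,0,0,0,0,0,0.2,-0.8,0,0,0,0,0,0.2,-0.89,0,0,0,0,0,0.2,0,0,0.4,0,0,0,0.2,0,0,0.6,0,0,0,0.2,0,0,0,0,0,0,0.2]
}}

```text
clock: 15.57
tcp_pos: [0.5013, -0.3042, 0.1569]
tcp_rot: [0.757, 0.653, -0.0, -0.003]
contact_force: [-0.1, 0.6, -0.8]
width: 0.0565
grasp_force: 0.0
```

Call:
{"fn": "send_rows", "kwargs": {
  "increments": [0,0,0,0,0,0,0.2,0,0,0,0,0,0,0.2,0,0,0,0,0,0,0.2,0,0,0,0,0,0,0.2,0,0,0,0,0,0,0.2,0,0,0,0,0,0,0.2,0,0,0,0,0,0,0.2,0,0,0,0,0,0,0.2,0,0,0,0,0,0,0.2,0,0,0,0,0,0,0.2]
}}

```text
clock: 16.4
tcp_pos: [0.5031, -0.3059, 0.1608]
tcp_rot: [0.757, 0.653, 0.0, -0.0]
contact_force: [-1.0, 0.3, -0.2]
width: 0.0567
grasp_force: 0.0
```

```bash
python3 - <<'E'
from h import *
go(.5031,-.306,.0965)
im=cams.camera('side');cv2.imwrite('pics/s6.png',cv2.resize(im[80:180,270:390,::-1],None,fx=5,fy=5,interpolation=cv2.INTER_CUBIC))
inv=lambda q:((q-[270,80]+.5)*5-.5)
print('grip top centre px',inv(proj('side',[.5031,-.306,.1025])))
E
```

```text
t 16.4 tcp [ 0.5031 -0.3059  0.1608] yawx 1.4239 zaxis [ 0.  0. -1.] w 0.0567 need full-scale [-6.00e-03  2.00e-03  2.57e+00]
grip top centre px [[324.26912692 135.07656926]]
```

View pics/s6.png

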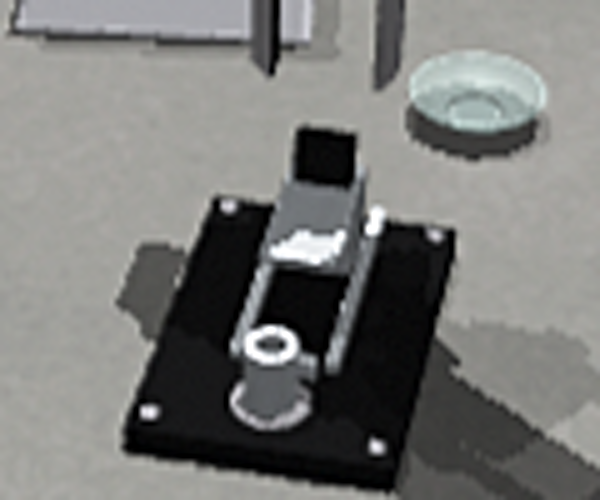

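The black grip at crop (327,132 top) matches the predicted (324,135), and the sleeve stands at (270,375). I'll descend and grip.

Call:
{"fn": "send_rows", "kwargs": {
  "increments": [0,0,0.6,0,0,0,0.2,0,0,0.6,0,0,0,0.2,0,0,0.6,0,0,0,0.2,0,0,0.5,0,0,0,0.2,0,0,0.27,0,0,0,0.2,0,0,0,0,0,0,0.2,0,0,0,0,0,0,0.2,0,0,0,0,0,0,-0.5,0,0,0,0,0,0,-0.5,0,0,0,0,0,0,-0.5],
  "grip_force": 15
}}

```text
clock: 17.28
tcp_pos: [0.5035, -0.3063, 0.0975]
tcp_rot: [0.757, 0.653, 0.0, 0.001]
contact_force: [0.0, -0.3, 1.1]
width: 0.0397
grasp_force: 0.0
```

Call:
{"fn": "send_rows", "kwargs": {
  "increments": [0,0,0,0,0,0,-0.5,0,0,0,0,0,0,-0.5,0,0,0,0,0,0,-0.5,0,0,0,0,0,0,-0.5,0.1,0,0,0,0,0,-0.5,0.2,0,0,0,0,0,-0.5,0.2,0,0,0,0,0,-0.5,0.2,0,0,0,0,0,-0.5,0.2,0,0,0,0,0,-0.5,0.2,0,0,0,0,0,-0.5]
}}

```text
clock: 18.12
tcp_pos: [0.5061, -0.2792, 0.0972]
tcp_rot: [0.757, 0.653, -0.001, -0.001]
contact_force: [-5.6, -1.3, 4.0]
width: 0.0338
grasp_force: 15.0
```

Call:
{"fn": "send_rows", "kwargs": {
  "increments": [0.2,0,0,0,0,0,-0.5,0.2,0,0,0,0,0,-0.5,0.2,0,0,0,0,0,-0.5,0.2,0,0,0,0,0,-0.5,0.2,0,0,0,0,0,-0.5,0.2,0,0,0,0,0,-0.5,0.2,0,0,0,0,0,-0.5,0.2,0,0,0,0,0,-0.5,0.2,0,0,0,0,0,-0.5,0.1,0,0,0,0,0,-0.5]
}}

```text
clock: 18.95
tcp_pos: [0.5132, -0.2318, 0.0972]
tcp_rot: [0.757, 0.654, -0.001, -0.001]
contact_force: [-4.9, -0.6, 4.7]
width: 0.0338
grasp_force: 15.0
```

Call:
{"fn": "send_rows", "kwargs": {
  "increments": [0.05,0,0,0,0,0,-0.5,0.05,0,0,0,0,0,-0.5,0.05,0,0,0,0,0,-0.5,0.05,0,0,0,0,0,-0.5,0.05,0,0,0,0,0,-0.5,0.05,0,0,0,0,0,-0.5,0.05,0,0,0,0,0,-0.5,0.05,0,0,0,0,0,-0.5,0,0,0,0,0,0,-0.5,0,0,0,0,0,0,-0.5]
}}

```text
clock: 19.78
tcp_pos: [0.5147, -0.2221, 0.0972]
tcp_rot: [0.757, 0.653, -0.001, -0.001]
contact_force: [-4.8, -0.7, 4.4]
width: 0.034
grasp_force: 15.0
```

Call:
{"fn": "send_rows", "kwargs": {
  "increments": [0.04,0,0,0,0,0,-0.5,0.04,0,0,0,0,0,-0.5,0.04,0,0,0,0,0,-0.5,0.04,0,0,0,0,0,-0.5,0,0,0,0,0,0,-0.5,0,0,0,0,0,0,-0.5,0,0,0,0,0,0,-0.5,0,0,0,0,0,0,-0.5,0,0,0,0,0,0,-0.5,0,0,0,0,0,0,-0.5]
}}

```text
clock: 20.62
tcp_pos: [0.515, -0.2203, 0.0973]
tcp_rot: [0.757, 0.654, -0.003, 0.001]
contact_force: [-6.6, -7.5, 2.5]
width: 0.0337
grasp_force: 15.0
```

A firm 7.5 N reaction with stalled motion means the lock is on the end stop. I'll release and retreat upward.

Call:
{"fn": "send_rows", "kwargs": {
  "increments": [0,0,0,0,0,0,-0.2,0,0,0,0,0,0,0,0,0,0,0,0,0,0.2,0,0,0,0,0,0,0.2,0,0,0,0,0,0,0.2,0,0,0,0,0,0,0.2,0,0,-0.4,0,0,0,0.2,0,0,-0.8,0,0,0,0.2,0,0,-0.8,0,0,0,0.2,0,0,-0.8,0,0,0,0.2]
}}

```text
clock: 21.45
tcp_pos: [0.5161, -0.2177, 0.1679]
tcp_rot: [0.757, 0.653, 0.0, -0.0]
contact_force: [-0.2, -0.1, 0.0]
width: 0.0562
grasp_force: 0.0
```

Call:
{"fn": "send_rows", "kwargs": {
  "increments": [-0.5,0,-0.8,0,0,0,0.2,-0.8,0,-0.8,0,0,0,0.2,-0.8,0,0,0,0,0,0.2,-0.8,0,0,0,0,0,0.2,-0.8,0,0,0,0,0,0.2,0,0,0,0,0,0,0.2,0,0,0,0,0,0,0.2,0,0,0,0,0,0,0.2,0,0,0,0,0,0,0.2,0,0,0,0,0,0,0.2]
}}

```text
clock: 22.28
tcp_pos: [0.5028, -0.3084, 0.2066]
tcp_rot: [0.757, 0.654, 0.0, -0.0]
contact_force: [0.6, -0.9, 0.1]
width: 0.0562
grasp_force: 0.0
```

```bash
python3 - <<'E'
from h import *
o=robot.get_obs();print(o['clock'],o['tcp_pos'],o['contact_force'])
im=cams.camera('side');cv2.imwrite('pics/s7.png',cv2.resize(im[80:180,270:390,::-1],None,fx=5,fy=5,interpolation=cv2.INTER_CUBIC))
inv=lambda q:((q-[270,80]+.5)*5-.5)
p=np.array([.5237,-.1665]);y=np.array([.146,.989]);x=np.array([.989,-.146])
print('home tip top corners',inv(proj('side',[[*(p+y*.022+s*x*.022),.0725] for s in(-1,1)])))
E
```

```text
22.2833 [ 0.50275955 -0.30837065  0.20657835] [ 0.60158208 -0.86759417  0.09467158]
home tip top corners [[304.62988481 360.20547756]
 [222.73988496 348.20010134]]
```

View pics/s7.png

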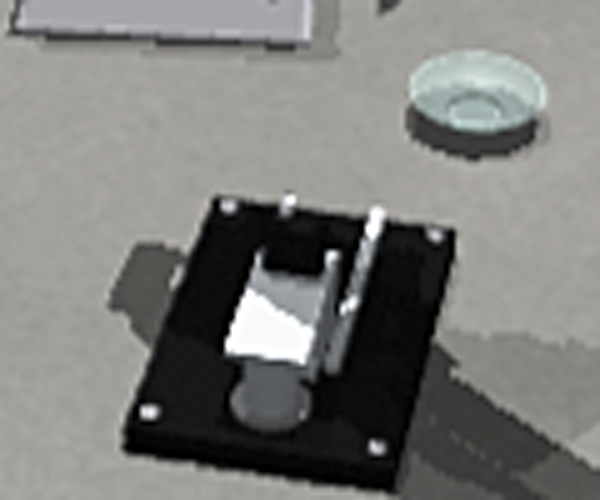

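The tongue's end corners, at crop (226,352) and (307,362), match the predicted home position. The sleeve stands centred beneath it at (270,385), so I'll hand in.

```bash
python3 -c "
from workcell import workorder
print(workorder.job_done())"
```

```text
the job is handed in; nothing more can be done
None
```

The 40 mm sleeve stands centred on the pad, the lock is fully home over it and released, and the job is handed in at about 22 s; no verdict came back.

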